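# Pin and hold a clamshell shaping jig

### The job

Lay the dark wooden blank flat in the nest of the open holding jig, let go of it, and fold the metal top half down over it; the sprung hinge leaves the top slightly ajar. Then take the locking pin with the round black knob from the rack, push it down through the holes of both halves until its flange bears on the top half, and press it fully home so that the jig is closed. Finish while still pressing the pin down with the gripper, because the jig springs ajar if you let go; leave everything else on the bench where it is.

Things in the scene. Friction and masses are not known exactly. Their poses are not given: they have to be found in the camera images.
- jig: Lower half of the holding jig, wood, fixed to the bench: bottom plate 154 mm (x) x 110 (y) x 12. Origin on the bench surface, x from the front (pin hole) to the rear (hinge), z up. Front block (x -88 to -38 mm, y +-40) and rear block (x 40 to 62 mm, y +-40) stand 52 mm high; between them is the nest.
- jig_nest (a point): Centre of the nest floor, 12 mm above the bench; axes as the jig. The pocket is 78 mm long (x) between the blocks and 43 mm wide (y) between two rails, which are 12 mm wide and only 10 mm higher than the floor, so that fingers can pass above them at the blank's long sides.
- jig_hinge (a point): Middle of the hinge line (along the jig's y), 58 mm above the bench, at the mid-thickness of the top half; axes as the jig.
- jig_hole (a point): Centre of the mouth of the vertical pin hole in the lower half's front block, 52 mm above the bench; hole 12.6 mm wide, goes down 40 mm, 2 mm chamfer.
- lid_hole (a point): Centre of the pin hole (13.4 mm wide, 2 mm chamfer) on the outer face of the top half (uppermost when shut), 125 mm from the hinge line. Moves with the top half; z is the normal of its outer face, x points to the hinge. When fully shut it is 12 mm straight above jig_hole.
- jig_lid (a joint): Fold of the top half (aluminium plate 150 mm long from the hinge, 80 wide, 12 thick, 280 g) on its hinge leaf, rad: 0 folded down, 1.5 upright, starts at 1.65 to 1.9 (leaning back, away from the pin hole side). Its stiff hinge (0.3 N m friction) stays where it is left. Total opening of the top half = jig_lid + jig_leaf. Fold it by pushing its outer (rear) face near the free end forward and down.
- jig_leaf (a joint): Sprung part of the same hinge, rad: 0.07 at rest, so that the folded top half stands ajar by about 9 mm at the pin hole; 0 fully shut. Pressing at the pin hole it begins to yield at about 4 N and is shut at about 7 N; it springs back when released.
- pin_knob (a point): Locking pin: centre of its round black knob, 20 mm wide and 30 mm tall (grip here). z up along the pin. Below the knob a steel flange 28 mm wide, 5 mm thick, whose underside is 20 mm below this point; below it a steel shank 10 mm wide, 45 mm long, with a tapered foot. About 110 g. Starts upright in the rack.
- pin_flange (a point): Centre of the underside of the pin's flange, which rests on the rack at first.
- pin_tip (a point): Foot of the pin, 45 mm below the flange's underside.
- blank_mid (a point): Centre of the dark wooden blank, 64 mm (x) x 37 (y) x 36 high, about 75 g; starts lying flat on the bench, on the other side of the jig from the rack.
- rack: Wooden pin rack 60 mm (x) x 160 (y) x 50 high, fixed, origin under its centre; two 17 mm holes at y = -45 and +45 mm, one with the locking pin, one with the plug.
- plug: Bystander: plug gauge with a flat square steel head (36 x 36 x 16 mm) in the rack; its shank, 13.4 mm, does not fit the jig. Origin under its head.
- offcut: Bystander: pale wooden disc, 54 mm wide, 22 high.
- sleeve: Bystander: abrasive sleeve standing on end, 50 mm wide, 50 high.
- glue: Bystander: white bottle 52 mm wide, 130 high.
- mug: Bystander: white mug 80 mm wide, 90 high.
- driver: Bystander: screwdriver lying on the bench.
- brush: Bystander: brush lying on the bench.

How it is judged:
By the outcome, as a careful person would: the job done as asked, in the order asked, and still so for the second after the job is handed in, while the arm keeps its last pose, push and grip.
It also fails if it takes over 64 s, if anything falls off the work surface, if the arm or the gripper's body presses on something with over 40 N, if the wrist force passes 120 N, or if a joint passes its speed limit or range.

### The arm

A 6-joint arm with a two-finger parallel gripper is mounted at the origin on the work surface. World frame = base frame: x ahead of the robot, y to its left, z up, the work surface at z = 0. Lengths are in m, angles in degrees, forces in N, time in s.
With the tool pointing down it reaches from about 0.25 to 0.775 m from the base axis. Payload 8.9 kg.
Tool frame: the origin (TCP) lies on the centre line of the jaws, within the pads' length; the fingertips stand 25 mm ahead of it and the grasp point (between the pads) lies 6 mm ahead of it; z points along the fingers, y is the direction in which the jaws open and shut (so a half turn about z gives the same grasp; the last joint's range is limited). The gripper opens to 85 mm and grips with 20 to 120 N. Pads are 22 mm wide; open, the fingers measure 114 mm over their backs; the gripper's body (76 mm by 85 mm) begins 54 mm behind the grasp point. The pads swing forward as they close: fully open they stand 13 mm farther back than shut.
Start: joints at [-79.315, 16.656, -8.789, 64.555, 0, 82.019], TCP at [0.168, -0.497, 0.256] pointing down, gripper open.
Joint ranges: [-144.48, 144.48], [-52.06, 99.96], [-74.48, 78.29], [-112.23, 115.85], [-86.99, 84.42], [-180, 180]. Speed limits (degrees/s): [127.2, 127.2, 159.86, 180, 180, 180].

### API

Orientations are given as a 3x3 rotation matrix whose columns are the frame's x, y, z axes.
In Python, from cell import * gives the robot as it stands. The module is installed in compiled form; this text tells all that it offers.
- The arm moves only by the shell command python3 -m pendant 'ROWS' [OPENING]. ROWS is text: rows parted by semicolons, each of 4 numbers parted by spaces: the shift along the tool's x, y, z in mm, then the turn about the tool's z in degrees. A call has 1 to 5 rows; each row is the pose to reach, as a shift and turn from the pose commanded when the call began, along the tool's axes at that moment; what a row does not reach only later rows make up. A row lasts 1/12 s, in which the tool goes at most 41.7 mm and 7.16 degrees, less where a joint would pass 70% of its speed; a pose out of reach is approached as far as the arm can. A call with a gripper value outside its range is refused whole. OPENING is the opening, from -1 (shut) to 1 (fully open), set as the call begins (- or left out, the last holds). The fingers move at their own pace and stop on an object; the grip force is fixed at half the most. Time passes only in rows, so rows that repeat a pose let the fingers close. It gives the time, the measured TCP pose, the force and the opening at its end, in the units of the state.
- state(): the state, without advancing time (a new reading comes with each control period).
- grab_frame(name): name is "side" or "top"; returns a dict with "img" (384x512x3 uint8, blue, green, red), "fov_y" (degrees; the focal length in pixels is half the picture's height over the tangent of half this angle, whatever the lens; pixels are square), "cx", "cy" (the principal point, pixels), "rvec" (rotation vector, rad) and "tvec" (3), from world to camera coordinates, as OpenCV has them. Camera axes: x right, y down, z forward; pixel columns grow to the right and rows downward; lengths in m; the calibration is good to about 2 mm. A picture is of the moment at which its call begins. There is no depth.
- job_done(): hands the job in, once; it reports no verdict.
The state is a dict: "time_s": time; "q": joint angles; "joint_velocities": joint speeds; "tau": joint torques, N m; "position": TCP position; "ee_rot": TCP orientation; "contact_force": force on the tool from outside, world axes, zero at the start; "moment": the same for the moment, N m; "grip_width": opening from 0.0 (shut) to 1.0 (fully open).
Only numpy, scipy, OpenCV 4.12 (cv2) and the standard library are available. Lean on these libraries where they do the work, as an engineer would, in place of code of your own. Each camera call takes 0.05 s, during which the arm holds its last target.

## Working session

There is one attempt and no reset: what is moved stays moved. The work goes in short steps, Python scripts to look and compute and a shell command to move; the robot and the scene stay as the last step left them, time stands still between calls to the robot, and variables do not carry over. Pictures are saved under pics/ and viewed, and the job is handed in when it is done.

```bash
mkdir -p pics; ls; python3 - <<'E'
from cell import *
import cv2, numpy as np
s=state(); print({k:(np.round(v,3).tolist()) for k,v in s.items()})
for n in("side","top"):
    f=grab_frame(n); cv2.imwrite(f"pics/{n}0.png",f["img"]); print(n,f["fov_y"],f["cx"],f["cy"],f["rvec"],f["tvec"])
    R=cv2.Rodrigues(np.array(f["rvec"],float))[0]; print(-R.T@np.array(f["tvec"]).ravel(), R.round(3).tolist())
E
```

```text
pics
{'time_s': 0.0, 'q': [-79.316, 16.689, -8.831, 64.552, 0.001, 82.017], 'joint_velocities': [0.012, 0.101, -0.016, 0.07, 0.052, -0.057], 'tau': [-0.001, -53.714, 33.138, 0.016, -0.0, -0.0], 'position': [0.168, -0.497, 0.256], 'ee_rot': [[0.947, 0.32, -0.0], [0.32, -0.947, 0.001], [0.0, -0.001, -1.0]], 'contact_force': [-0.867, -0.23, -0.52], 'moment': [0.025, -0.044, -0.014], 'grip_width': 1.004}
side 50.160342346303594 253.8198891229909 185.48908879105096 [ 0.95281997 -2.38683284  1.15845473] [0.38383754 0.3031911  0.93599106]
[-0.09637594  0.66234061  0.81691614] [[-0.726, -0.688, 0.002], [-0.427, 0.448, -0.785], [0.539, -0.571, -0.619]]
top 50.531793591569254 255.13824091554534 186.4390964727293 [ 2.18086112 -2.2200846   0.09952765] [-0.00431009  0.55545806  0.9874793 ]
[0.49024019 0.01194453 1.02136648] [[-0.019, -1.0, 0.025], [-0.998, 0.017, -0.065], [0.065, -0.026, -0.998]]
```

View pics/side0.png

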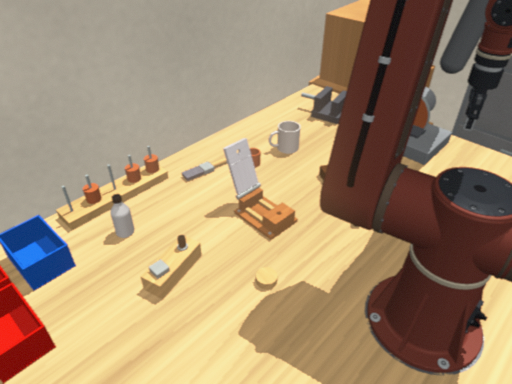

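View pics/top0.png

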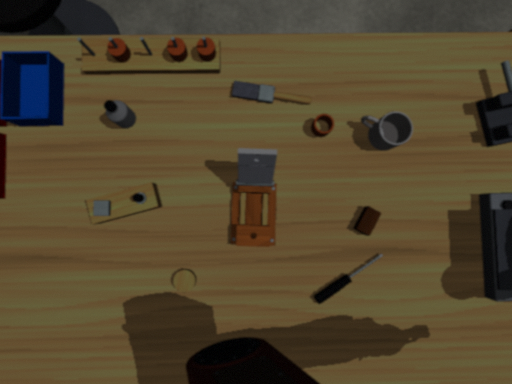

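```bash
cat > h.py <<'E'
from cell import *
import cv2, numpy as np
def cam(n):
    f=grab_frame(n); R=cv2.Rodrigues(np.array(f["rvec"],float))[0]; t=np.array(f["tvec"]).ravel()
    fl=192/np.tan(np.radians(f["fov_y"]/2))
    return dict(img=f["img"],R=R,t=t,K=np.array([[fl,0,f["cx"]],[0,fl,f["cy"]],[0,0,1]]),C=-R.T@t)
def ray(c,p):
    d=c["R"].T@np.linalg.inv(c["K"])@np.array([p[0],p[1],1.]); return d/np.linalg.norm(d)
def onz(c,p,z):
    d=ray(c,p); return c["C"]+d*(z-c["C"][2])/d[2]
def proj(c,X):
    y=c["K"]@(c["R"]@np.array(X,float)+c["t"]); return y[:2]/y[2]
def tri(c1,p1,c2,p2):
    d1,d2=ray(c1,p1),ray(c2,p2); A=np.stack([d1,-d2],1); s=np.linalg.lstsq(A,c2["C"]-c1["C"],rcond=None)[0]
    a,b=c1["C"]+s[0]*d1,c2["C"]+s[1]*d2; return (a+b)/2,np.linalg.norm(a-b)
def crop(c,x0,y0,x1,y1,k,fn,g=1.0):
    i=c["img"][y0:y1,x0:x1]; i=cv2.resize(i,None,fx=k,fy=k,interpolation=cv2.INTER_CUBIC)
    cv2.imwrite(fn,np.clip(255*(i/255.)**g,0,255).astype(np.uint8))
E
python3 - <<'E'
from h import *
c=cam("top");s=cam("side")
crop(c,200,130,400,260,4,"pics/t1.png",.5)
crop(c,70,170,210,300,4,"pics/t2.png",.5)
crop(s,130,120,340,300,3.5,"pics/s1.png")
E
```

```text
(no output)
```

View pics/t1.png

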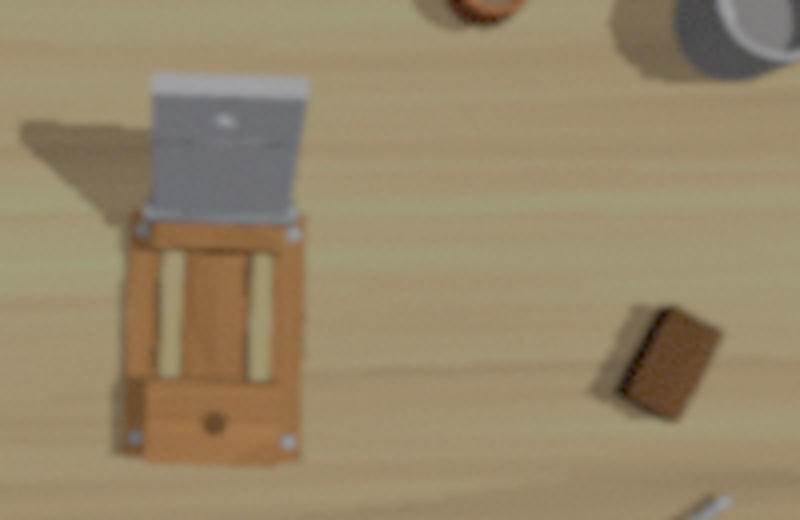

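View pics/t2.png

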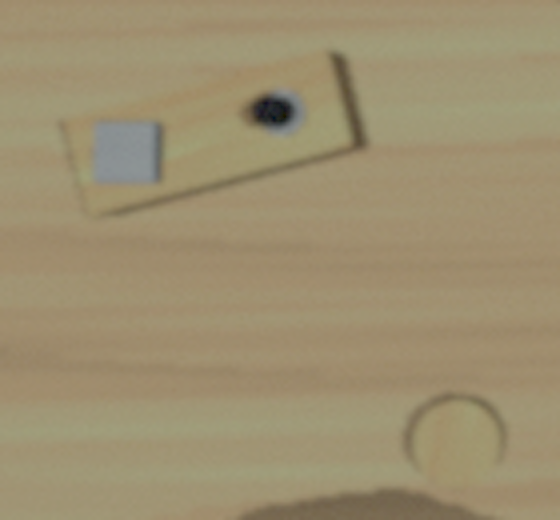

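View pics/s1.png

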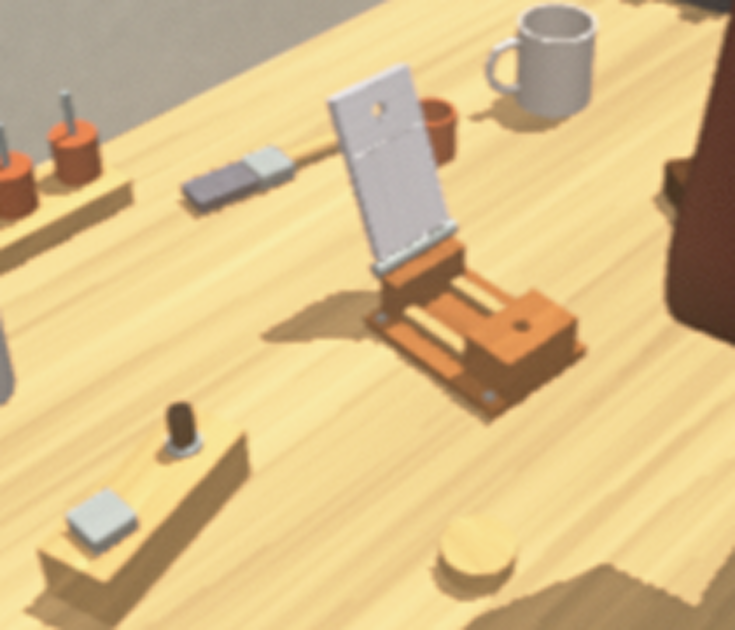

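```bash
cat >> h.py <<'E'
def blob(c,m,near=None):
    n,l,st,ce=cv2.connectedComponentsWithStats(m.astype(np.uint8),connectivity=8)
    o=[(st[i,4],ce[i].round(1),i) for i in range(1,n) if st[i,4]>8]
    return l,o
E
python3 - <<'E'
from h import *
c=cam("top");s=cam("side")
T=lambda u,v,x0=200,y0=130,k=4:((u+.5)/k-.5+x0,(v+.5)/k-.5+y0)
S=lambda u,v:((u+.5)/3.5-.5+130,(v+.5)/3.5-.5+120)
# jig hole
print("hole top",onz(c,T(214,423),.052),"side",onz(s,S(521,326),.052), tri(c,T(214,423),s,S(521,326)))
for n,p in dict(FL=(145,380),FR=(300,384),BL=(146,459),BR=(298,464)).items(): print(n,onz(c,T(*p),.052))
for n,p in dict(rivFL=(136,437),rivFR=(288,442),rivRL=(143,228),rivRR=(293,234)).items(): print(n,onz(c,T(*p),.052),onz(c,T(*p),.012))
# lid
print("lidhole",tri(c,T(225,120),s,S(379,109)))
# blank
hsv=cv2.cvtColor(c["img"],cv2.COLOR_BGR2HSV)
print(hsv[221,366],hsv[220,380],hsv[198,139])
v=c["img"].max(2).astype(int)
sub=np.zeros_like(v,bool);sub[200:245,345:390]=1
m=sub&(v<62)
print(c["img"][221,345:392].max(1))
l,o=blob(c,m);print(o)
for n,p in dict(a=(675,308),b=(722,331),cc=(679,420),d=(628,388)).items(): print(n,onz(c,T(*p),.036))
# pin: knob top
TT=lambda u,v:T(u,v,70,170)
print("knob top",onz(c,TT(270,109),.085),"side",onz(s,S(182,410),.085))
print("flange",onz(c,TT(277,112),.055),"side",onz(s,S(184,446),.055))
print("plug",onz(c,TT(126,152),.066))
for p in [(62,122),(335,53),(360,147),(92,215)]: print(onz(c,TT(*p),.05))
E
```

```text
hole top [ 0.43698619 -0.00639035  0.052     ] side [ 0.43553525 -0.00101936  0.052     ] (array([ 0.43767453, -0.00565477,  0.04766244]), np.float64(0.0024680002750746503))
FL [0.46314705 0.03405085 0.052     ]
FR [ 0.45900071 -0.05790794  0.052     ]
BL [0.41663853 0.03418367 0.052     ]
BR [ 0.41185196 -0.05569525  0.052     ]
rivFL [0.42967711 0.03989017 0.052     ] [0.42717803 0.04104332 0.012     ]
rivFR [ 0.42491459 -0.05004181  0.052     ] [ 0.42221899 -0.05259962  0.012     ]
rivRL [0.55345706 0.03383817 0.052     ] [0.55606564 0.03474159 0.012     ]
rivRR [ 0.54833928 -0.05566151  0.052     ] [ 0.55073669 -0.05845121  0.012     ]
lidhole (array([ 0.60171872, -0.01218139,  0.17642701]), np.float64(0.0014425559114432784))
[ 10 200  37] [ 17 134  95] [170 128   6]
[93 93 95 92 81 65 55 51 53 47 43 28 16  6 13 23 34 36 37 38 38 37 38 37
 38 40 40 40 43 46 44 55 72 87 94 95 96 96 95 94 96 95 96 95 95 95 97]
[(np.int32(602), array([364.1, 220.2]), 1)]
a [ 0.50014886 -0.28884281  0.036     ]
b [ 0.48563473 -0.31716001  0.036     ]
cc [ 0.43227694 -0.2887822   0.036     ]
d [ 0.4522006  -0.25832702  0.036     ]
knob top [0.53163833 0.25792054 0.085     ] side [0.52887115 0.26097448 0.085     ]
flange [0.531121   0.26169958 0.055     ] side [0.52502177 0.26629318 0.055     ]
plug [0.508943   0.34599871 0.066     ]
[0.52765336 0.38917026 0.05      ]
[0.56585013 0.22871311 0.05      ]
[0.50970091 0.21411249 0.05      ]
[0.47254631 0.37122197 0.05      ]
```

```bash
python3 - <<'E'
from h import *
c=cam("top")
K=8
g=cv2.resize(c["img"][195:250,345:395],None,fx=K,fy=K,interpolation=cv2.INTER_CUBIC).astype(int)
v=g.max(2); hs=cv2.cvtColor(g.clip(0,255).astype(np.uint8),cv2.COLOR_BGR2HSV)
m=((v<64)&(v>27)&(hs[...,1]>165)&(hs[...,0]<16)).astype(np.uint8)
m=cv2.morphologyEx(m,cv2.MORPH_OPEN,np.ones((9,9)))
l,o=blob(c,m); i=max(o,key=lambda t:t[0])[2]
cn=cv2.findContours((l==i).astype(np.uint8),0,2)[0][0]
r=cv2.minAreaRect(cn); b=cv2.boxPoints(r)
w=[onz(c,((p[0]+.5)/K-.5+345,(p[1]+.5)/K-.5+195),.036)[:2] for p in b]
print(np.round(w,4),np.mean(w,0)); 
for k in range(2):
    e=w[k+1]-w[k]; print(np.linalg.norm(e),np.degrees(np.arctan2(e[1],e[0])))
g=(np.clip(g,0,255)**1.0); g=(255*(g/255)**.5).astype(np.uint8); cv2.drawContours(g,[b.astype(int)],0,(0,255,0),1); cv2.imwrite("pics/bl.png",g)
E
```

```text
[[ 0.4466 -0.2567]
 [ 0.501  -0.288 ]
 [ 0.4842 -0.3184]
 [ 0.4299 -0.2869]] [ 0.46544783 -0.28749134]
0.0627440822440377 -29.96201793499687
0.034675408873753616 -118.97831161840708
```

View pics/bl.png

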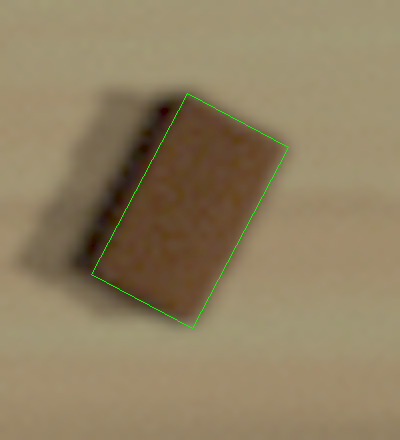

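```bash
cat >> h.py <<'E'
def go(x,y,z,yaw=None):
    s=state();R=np.array(s["ee_rot"]);p=np.array(s["position"])
    cy=np.degrees(np.arctan2(R[1,0],R[0,0]))
    t=0 if yaw is None else -((yaw-cy+180)%360-180)
    print("shift mm",(1000*R.T@(np.array([x,y,z])-p)).round(1),"turn",round(t,1),"yaw now",round(cy,1),"t",s["time_s"])
E
python3 -c "
from h import *
go(.4655,-.2875,.20,150)"
python3 -m pendant '39 -11 6 -7; 78 -23 12 -14; 117 -34 18 -21; 156 -46 24 -28; 194 -57 31 -35' 1
python3 -c "
from h import *
go(.4655,-.2875,.20,150)"
```

```text
shift mm [ 349.  -103.5   56.2] turn -131.3 yaw now 18.7 t 0.35
time_s: 0.77
position: [0.3349, -0.38, 0.2253]
ee_rot: [[0.588, 0.809, 0.0], [0.809, -0.588, -0.0], [-0.0, 0.001, -1.0]]
contact_force: [0.1, -1.3, 0.9]
grip_width: 1.002
shift mm [151.6  51.2  25.3] turn -96.0 yaw now 54.0 t 0.7667
```

```bash

python3 -m pendant '30 10 5 -7; 60 20 10 -14; 90 30 15 -21; 120 40 20 -28; 151 51 25 -35'
python3 -m pendant '0 0 0 -7; 0 0 0 -14; 0 0 0 -21; 0 0 0 -28; 0 0 0 -35'
python3 -m pendant '0 0 0 -7; 0 0 0 -14; 0 0 0 -21; 0 0 0 -26; 0 0 0 -26' | head -3
python3 - <<'E'
from h import *
go(.4655,-.2875,.045,150)
s=cam("side");crop(s,270,80,430,240,4,"pics/s2.png")
c=cam("top");crop(c,300,150,440,290,4,"pics/t3.png",.5)
E
```

```text
time_s: 1.18
position: [0.4652, -0.2887, 0.2001]
ee_rot: [[0.017, 1.0, -0.0], [1.0, -0.017, -0.0], [-0.0, -0.0, -1.0]]
contact_force: [0.6, -1.7, 0.0]
grip_width: 1.003
time_s: 1.6
position: [0.4642, -0.2897, 0.2002]
ee_rot: [[-0.56, 0.829, -0.0], [0.829, 0.56, 0.0], [0.0, -0.0, -1.0]]
contact_force: [0.5, -0.7, -0.2]
grip_width: 0.996
time_s: 2.02
position: [0.4641, -0.2899, 0.2003]
ee_rot: [[-0.865, 0.502, -0.0], [0.502, 0.865, 0.0], [0.0, 0.0, -1.0]]
shift mm [ -0.    2.7 155.3] turn -0.1 yaw now 149.9 t 2.0167
```

View pics/s2.png

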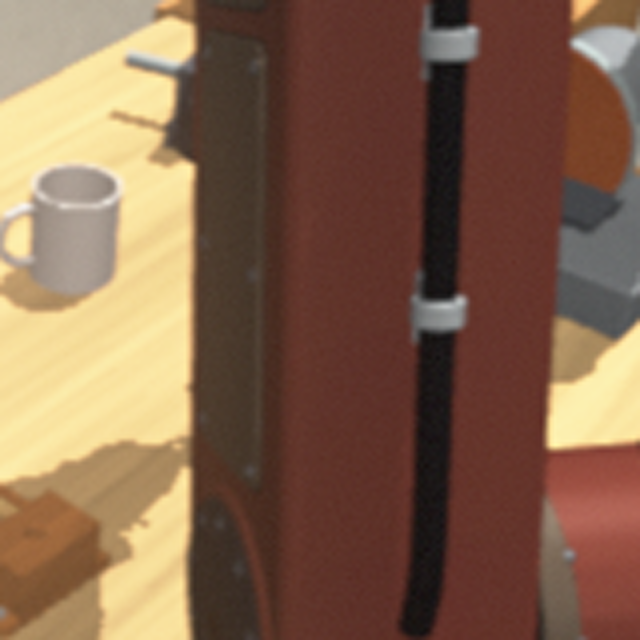

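View pics/t3.png

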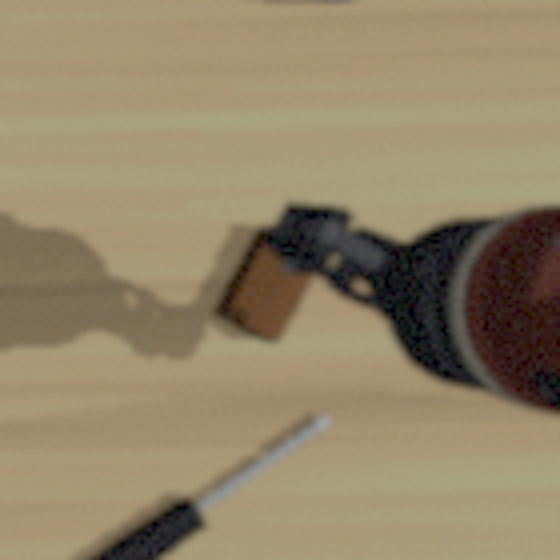

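```bash

python3 - <<'E'
from h import *
c=cam("top");g=cv2.resize(c["img"][150:290,300:440],None,fx=5,fy=5,interpolation=cv2.INTER_CUBIC);g=(255*(g/255.)**.4).astype(np.uint8)
s=state();R=np.array(s["ee_rot"]);p=np.array(s["position"])
for off in [(0,.0425,.012),(0,-.0425,.012),(0,0,.006),(0,.0425,.025),(0,-.0425,.025)]:
    q=proj(c,p+R@np.array(off)); u=((q-[300,150]+.5)*5-.5).astype(int); cv2.circle(g,tuple(int(a) for a in u),4,(0,255,0) if off[2]<.02 else (0,0,255),1)
cv2.imwrite("pics/t4.png",g)
E
```

```text
(no output)
```

View pics/t4.png

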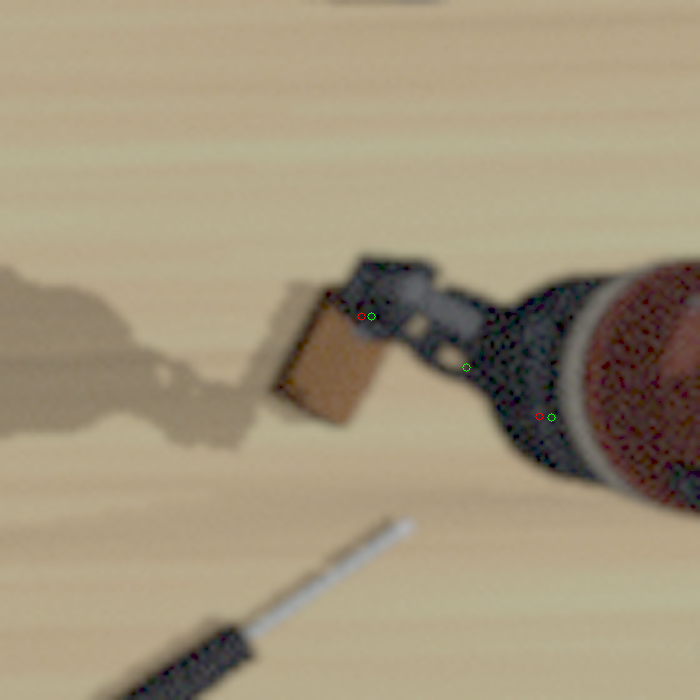

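```bash

python3 -m pendant '0 1 38 0; 0 2 76 0; 0 2.7 114 0; 0 2.7 140 0; 0 2.7 158 0'
python3 -m pendant '0 0 0 0; 0 0 0 0' 
python3 - <<'E'
from h import *
go(.4655,-.2875,.042,150)
c=cam("top");crop(c,300,150,440,290,5,"pics/t5.png",.4)
E
```

```text
time_s: 2.58
position: [0.4642, -0.2864, 0.0395]
ee_rot: [[-0.862, 0.507, -0.003], [0.507, 0.862, 0.002], [0.003, 0.001, -1.0]]
contact_force: [-0.3, 0.2, 0.7]
grip_width: 1.002
time_s: 2.75
position: [0.4651, -0.2872, 0.042]
ee_rot: [[-0.862, 0.506, -0.001], [0.506, 0.862, 0.001], [0.002, 0.0, -1.0]]
contact_force: [-0.0, -1.0, 0.4]
grip_width: 1.0
shift mm [-0.5 -0.  -0. ] turn -0.4 yaw now 149.6 t 2.75
```

View pics/t5.png

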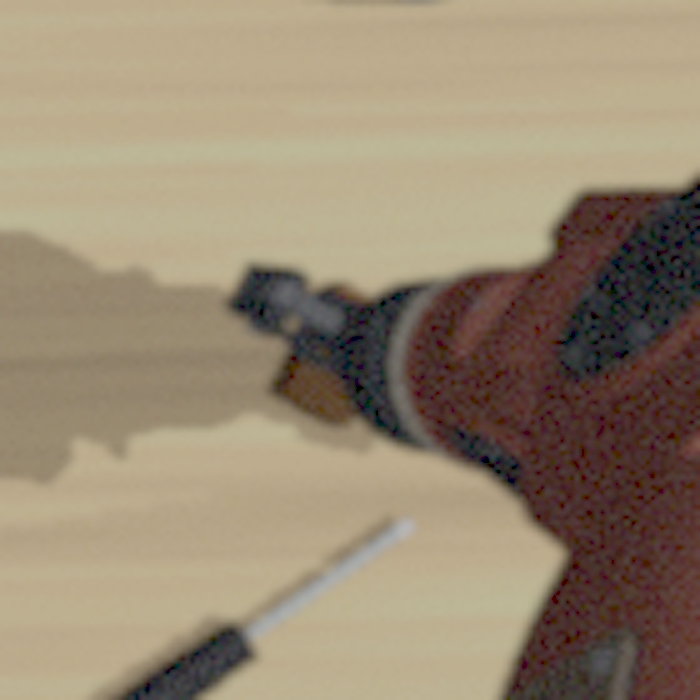

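Gripper straddles the blank (blank seen at both sides of the finger linkage, crop ~(315,390) and (350,293)). Close and lift a little.

```bash

python3 -m pendant '0 0 0 0; 0 0 0 0; 0 0 0 0; 0 0 0 0; 0 0 0 0' -1
python3 -m pendant '0 0 0 0; 0 0 0 0; 0 0 0 0; 0 0 0 0; 0 0 0 0'
python3 -m pendant '0 0 -20 0; 0 0 -50 0; 0 0 -85 0; 0 0 -120 0; 0 0 -120 0' 
python3 - <<'E'
from h import *
go(.4999,-.0095,.16,177.15)
E
```

```text
time_s: 3.22
position: [0.466, -0.2879, 0.0434]
ee_rot: [[-0.863, 0.505, 0.001], [0.505, 0.863, -0.001], [-0.002, -0.0, -1.0]]
contact_force: [-1.9, 1.5, 7.8]
grip_width: 0.419
time_s: 3.63
position: [0.466, -0.2879, 0.0434]
ee_rot: [[-0.863, 0.505, 0.001], [0.505, 0.863, -0.001], [-0.002, -0.0, -1.0]]
contact_force: [-0.3, 2.1, 7.4]
grip_width: 0.42
time_s: 4.05
position: [0.4683, -0.2897, 0.169]
ee_rot: [[-0.863, 0.505, 0.008], [0.505, 0.863, -0.006], [-0.01, -0.002, -1.0]]
contact_force: [0.6, -0.3, 0.1]
grip_width: 0.415
shift mm [114.3 257.8   7.5] turn -27.5 yaw now 149.7 t 4.05
```

```bash

python3 -m pendant '14 34 0 -5; 31 73 0 -10; 48 110 0 -15; 65 148 0 -20; 82 185 0 -25'
python3 -m pendant '0 0 0 0'
python3 - <<'E'
from h import *
go(.4999,-.0095,.16,177.15)
E
```

```text
time_s: 4.47
position: [0.488, -0.0847, 0.1625]
ee_rot: [[-0.996, 0.089, 0.001], [0.089, 0.996, -0.0], [-0.001, -0.0, -1.0]]
contact_force: [1.0, -0.5, -1.3]
grip_width: 0.42
time_s: 4.55
position: [0.4878, -0.0802, 0.1624]
ee_rot: [[-0.997, 0.082, -0.0], [0.082, 0.997, 0.003], [0.0, 0.003, -1.0]]
contact_force: [-0.3, 0.6, -0.5]
grip_width: 0.421
shift mm [-6.3 71.5  2.6] turn -1.9 yaw now 175.3 t 4.55
```

```bash

python3 -m pendant '-3 35 1 -2; -6 71.5 2 -2; -6 71.5 2 -2; -6 71.5 2 -2'
python3 - <<'E'
from h import *
go(.4999,-.0095,.16,177.15)
s=cam("side");crop(s,200,110,350,260,4,"pics/s3.png")
c=cam("top");crop(c,190,130,310,260,5,"pics/t6.png",.4)
E
```

```text
time_s: 4.88
position: [0.5008, -0.0143, 0.1603]
ee_rot: [[-0.998, 0.055, 0.0], [0.055, 0.998, -0.0], [-0.0, -0.0, -1.0]]
contact_force: [-0.7, -0.5, 0.1]
grip_width: 0.418
shift mm [1.2 4.7 0.3] turn -0.3 yaw now 176.8 t 4.8833
```

View pics/s3.png

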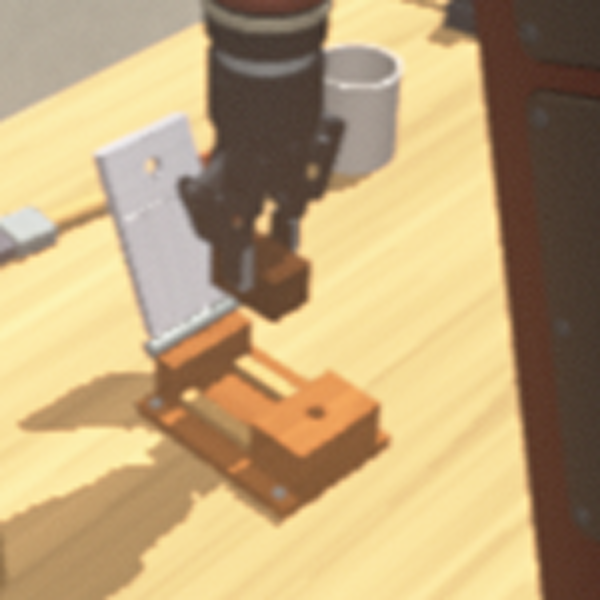

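View pics/t6.png

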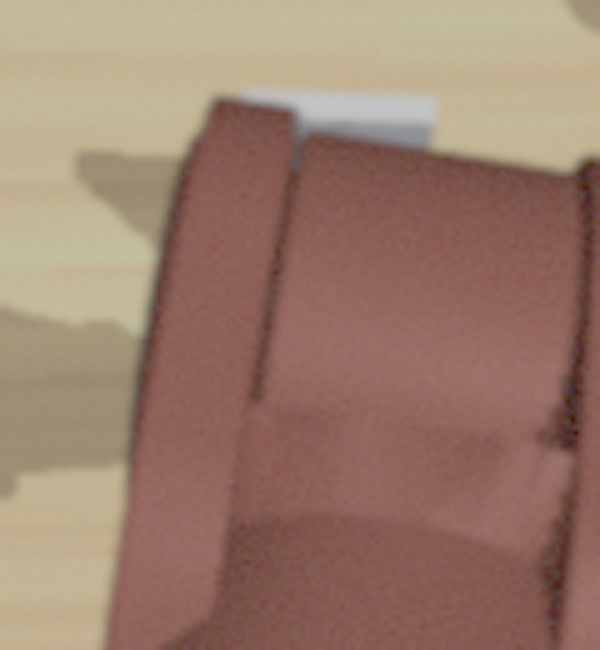

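```bash
cat >> h.py <<'E'
def box(c,g,o,k,ctr,R,L,col):
    # L = half sizes/limits ((x0,x1),(y0,y1),(z0,z1))
    P=[np.array(ctr)+R@np.array([a,b,d]) for a in L[0] for b in L[1] for d in L[2]]
    U=[tuple(int(v) for v in ((proj(c,X)-o+.5)*k-.5)) for X in P]
    for i in range(8):
        for j in (1,2,4):
            if not i&j: cv2.line(g,U[i],U[i|j],col,1)
def rz(d): 
    a=np.radians(d); return np.array([[np.cos(a),-np.sin(a),0],[np.sin(a),np.cos(a),0],[0,0,1]])
E
python3 - <<'E'
from h import *
s=cam("side");o=np.array([200,110]);k=4
g=cv2.resize(s["img"][110:260,200:350],None,fx=k,fy=k,interpolation=cv2.INTER_CUBIC)
st=state();p=np.array(st["position"]);R=np.array(st["ee_rot"])
box(s,g,o,k,p,R,((-.032,.032),(-.0185,.0185),(.0074,.0434)),(0,255,0))
box(s,g,o,k,(.4999,-.0095,0),rz(-2.85),((-.088,-.038),(-.04,.04),(.012,.052)),(255,0,0))
box(s,g,o,k,(.4999,-.0095,0),rz(-2.85),((.04,.062),(-.04,.04),(.012,.052)),(255,0,0))
cv2.imwrite("pics/s4.png",g); print(p)
E
```

```text
[ 0.50072774 -0.01658047  0.16034581]
```

View pics/s4.png

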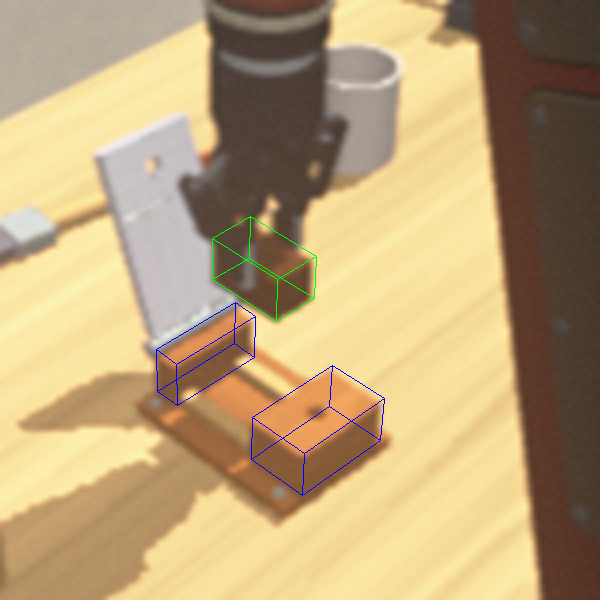

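```bash

python3 -c "
from h import *
go(.4999,-.0095,.16,177.15)"
python3 -m pendant '1 7 0 -0.3; 1 7 0 -0.3; 1 7 0 -0.3'
python3 - <<'E'
from h import *
go(.4999,-.0095,.06,177.15)
E
```

```text
shift mm [1.2 7.  0.3] turn -0.5 yaw now 176.6 t 5.0333
time_s: 5.28
position: [0.5, -0.0091, 0.1603]
ee_rot: [[-0.999, 0.054, -0.0], [0.054, 0.999, 0.0], [0.0, 0.0, -1.0]]
contact_force: [0.4, 0.6, -0.9]
grip_width: 0.42
shift mm [ 1.000e-01 -4.000e-01  1.003e+02] turn -0.2 yaw now 176.9 t 5.2833
```

```bash

python3 -m pendant '0 0 30 0; 0 0 60 0; 0 0 85 0; 0 0 96 0; 0 0 98 0'
python3 -m pendant '0 0 0 0; 0 0 1.5 0; 0 0 3.5 0; 0 0 5.5 0; 0 0 5.5 0'
python3 - <<'E'
from h import *
go(.4999,-.0095,.0554,177.15)
s=cam("side");crop(s,200,110,350,260,4,"pics/s5.png")
E
```

```text
time_s: 5.7
position: [0.4984, -0.0089, 0.0601]
ee_rot: [[-0.999, 0.054, -0.004], [0.054, 0.999, 0.001], [0.004, 0.0, -1.0]]
contact_force: [-0.3, 0.3, -0.7]
grip_width: 0.418
time_s: 6.12
position: [0.5005, -0.0088, 0.0571]
ee_rot: [[-0.999, 0.053, 0.001], [0.053, 0.999, -0.0], [-0.001, -0.0, -1.0]]
contact_force: [0.3, 0.6, -0.6]
grip_width: 0.42
shift mm [ 0.6 -0.7  1.7] turn -0.2 yaw now 177.0 t 6.1167
```

View pics/s5.png

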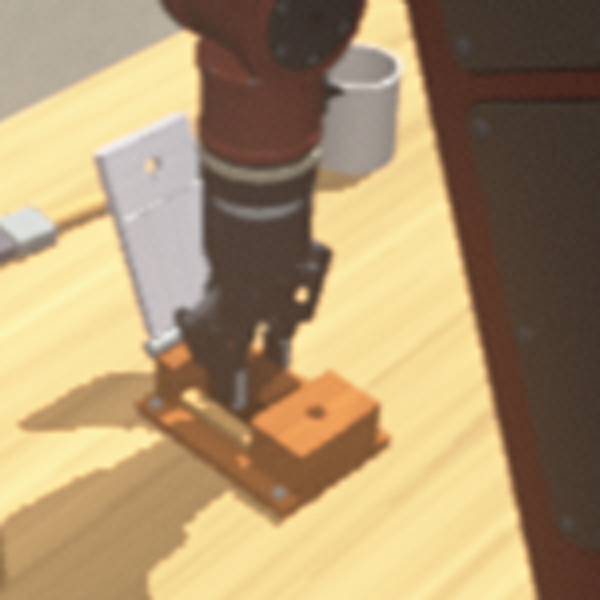

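Blank is between the blocks, finger just above the left rail (crop ~(240,400)), no force yet. Lower the last bit.

```bash

python3 -m pendant '0 0 1 0; 0 0 2 0; 0 0 2 0; 0 0 2 0' 
python3 -m pendant '0 0 1 0; 0 0 2 0; 0 0 2 0' 
```

```text
time_s: 6.5
position: [0.5004, -0.0088, 0.0554]
ee_rot: [[-0.999, 0.053, 0.001], [0.053, 0.999, -0.0], [-0.001, -0.0, -1.0]]
contact_force: [-2.3, 0.7, 7.7]
grip_width: 0.419
time_s: 6.75
position: [0.5005, -0.0088, 0.0553]
ee_rot: [[-0.999, 0.053, 0.001], [0.053, 0.999, -0.001], [-0.002, -0.0, -1.0]]
contact_force: [-11.1, 1.8, 39.2]
grip_width: 0.412
```

```bash

python3 -m pendant '0 0 -2 0; 0 0 -2 0'
python3 -m pendant '0 0 0 0; 0 0 0 0; 0 0 0 0; 0 0 0 0; 0 0 0 0' 1
python3 -m pendant '0 0 -20 0; 0 0 -60 0; 0 0 -100 0; 0 0 -140 0; 0 0 -170 0' | head -3
python3 - <<'E'
from h import *
s=cam("side");crop(s,200,110,350,260,4,"pics/s6.png")
print(state()["grip_width"])
E
```

```text
time_s: 6.92
position: [0.5007, -0.0088, 0.0555]
ee_rot: [[-0.999, 0.053, 0.001], [0.053, 0.999, -0.0], [-0.001, -0.0, -1.0]]
contact_force: [0.1, -0.6, -0.3]
grip_width: 0.422
time_s: 7.33
position: [0.5001, -0.0087, 0.0546]
ee_rot: [[-0.999, 0.053, -0.0], [0.053, 0.999, 0.0], [0.0, 0.0, -1.0]]
contact_force: [-0.3, 0.5, 0.0]
grip_width: 1.001
time_s: 7.75
position: [0.5006, -0.0088, 0.228]
ee_rot: [[-0.999, 0.053, 0.002], [0.053, 0.999, -0.0], [-0.002, -0.0, -1.0]]
1.0023711459223426
```

View pics/s6.png

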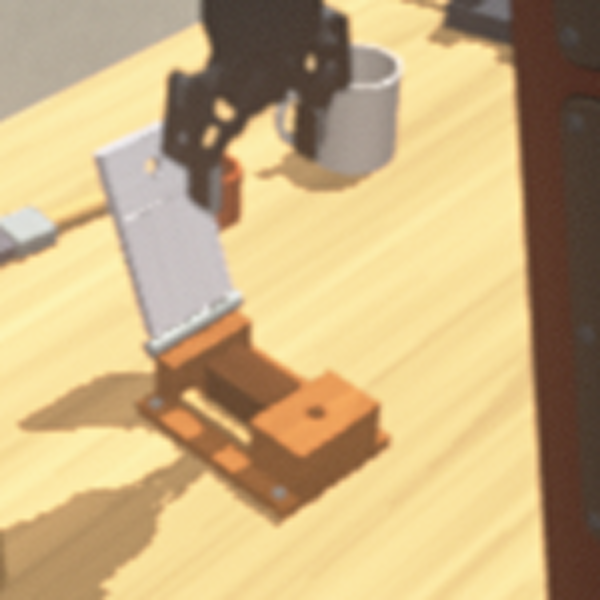

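```bash

python3 -m pendant '0 0 -35 0; 0 0 -70 0; -30 0 -70 0; -70 0 -70 0; -110 0 -70 0' -1
python3 -m pendant '-35 0 0 0; -75 0 0 0; -75 0 30 0; -75 0 65 0; -75 0 75 0'
python3 - <<'E'
from h import *
go(.69,-.0185,.195,177.15)
s=cam("side");crop(s,200,60,350,260,3,"pics/s7.png")
c=cam("top");crop(c,190,60,310,200,5,"pics/t7.png",.4)
E
```

```text
time_s: 8.22
position: [0.6114, -0.0146, 0.296]
ee_rot: [[-0.999, 0.053, 0.002], [0.053, 0.999, -0.0], [-0.002, -0.0, -1.0]]
contact_force: [1.4, -0.2, 0.2]
grip_width: 0.301
time_s: 8.63
position: [0.6835, -0.0183, 0.2136]
ee_rot: [[-0.999, 0.053, -0.007], [0.053, 0.999, 0.001], [0.007, 0.001, -1.0]]
contact_force: [-0.7, 0.4, -1.1]
grip_width: -0.002
shift mm [-6.6  0.2 18.6] turn -0.2 yaw now 177.0 t 8.6333
```

View pics/s7.png

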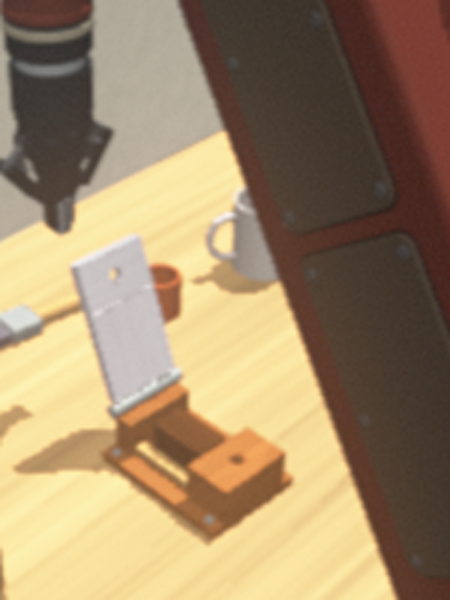

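View pics/t7.png

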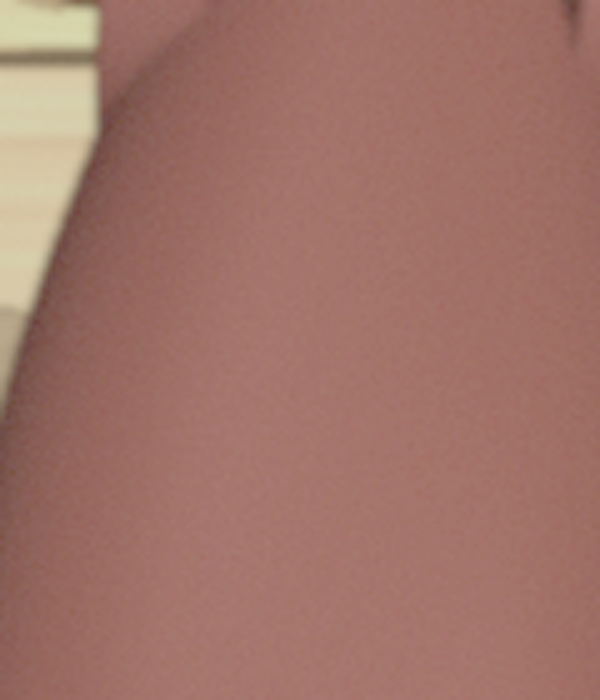

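```bash

python3 -m pendant '0 0 0 0; 0 0 15 0; 0 0 30 0; 0 0 30 0'
cat >> h.py <<'E'
H=np.array([.5618,-.0125,.058])
def arc(degs,r=.107,tip=.025,hw=.011):
    s=state();R=np.array(s["ee_rot"]);p=np.array(s["position"]);e=np.array([-.9988,.0497,0])
    for d in degs:
        t=np.radians(d);f=r*np.cos(t)-.006*np.sin(t)-hw;z=.058+r*np.sin(t)+.006*np.cos(t)+tip
        X=H+e*f;X[2]=z; print(d,(1000*R.T@(X-p)).round(1))
    print(p,s["contact_force"])
E
python3 -c "
from h import *
arc([90,75,60,45,30,15,4])"
```

```text
time_s: 9.07
position: [0.6843, -0.0185, 0.19]
ee_rot: [[-0.999, 0.053, -0.0], [0.053, 0.999, 0.0], [0.0, 0.0, -1.0]]
contact_force: [-0.3, -0.1, -0.9]
grip_width: -0.002
90 [ 1.056e+02 -4.000e-01  1.000e-01]
75 [133.5  -0.5   2.2]
60 [159.9  -0.6  11.4]
45 [183.   -0.7  27.2]
30 [201.3  -0.8  48.4]
15 [213.4  -0.8  73.6]
4 [217.9  -0.8  93.7]
[ 0.68426687 -0.01849449  0.19000889] [-0.28137859 -0.08453303 -0.92370501]
```

```bash

python3 -m pendant '20 0 0 0; 40 0 0 0; 55 0 0 0; 70 0 0 0; 85 0 0 0'
python3 -m pendant '10 0 0 0; 20 0 0 0; 20 0 0 0'
python3 - <<'E'
from h import *
arc([90,75,60,45,30,15,4])
s=cam("side");crop(s,200,60,350,260,3,"pics/s8.png")
E
```

```text
time_s: 9.48
position: [0.6014, -0.0143, 0.1935]
ee_rot: [[-0.999, 0.053, 0.006], [0.053, 0.999, -0.001], [-0.006, -0.0, -1.0]]
contact_force: [2.9, -0.9, 3.4]
grip_width: -0.001
time_s: 9.73
position: [0.5805, -0.0131, 0.1941]
ee_rot: [[-0.999, 0.053, 0.005], [0.053, 0.999, -0.001], [-0.006, -0.001, -1.0]]
contact_force: [-1.0, -0.2, 7.2]
grip_width: -0.001
90 [ 1.7 -0.3  4.1]
75 [29.6 -0.4  6. ]
60 [56.1 -0.5 15.1]
45 [79.3 -0.5 30.7]
30 [97.7 -0.6 51.8]
15 [109.9  -0.6  77. ]
4 [114.6  -0.6  97. ]
[ 0.58050396 -0.01312653  0.19406912] [-1.00497414 -0.21934867  7.22126433]
```

View pics/s8.png

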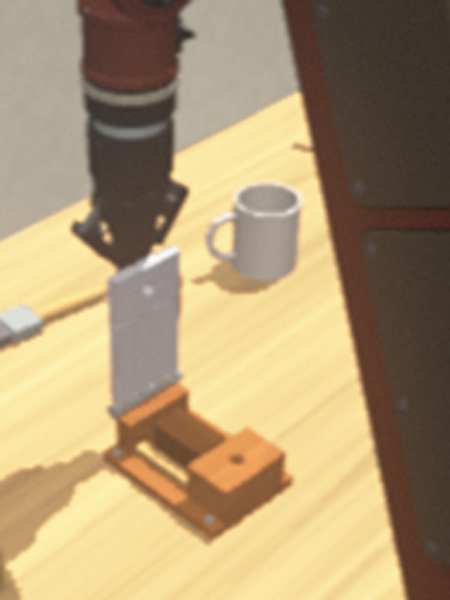

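```bash

python3 -m pendant '0 0 -4 0; 0 0 -8 0; 0 0 -8 0'
python3 - <<'E'
from h import *
arc([90,75,60,45,30,15,4],r=.116)
E
```

```text
time_s: 10.03
position: [0.5811, -0.0131, 0.2001]
ee_rot: [[-0.999, 0.053, 0.003], [0.053, 0.999, -0.0], [-0.003, -0.0, -1.0]]
contact_force: [-0.2, 0.9, -0.2]
grip_width: 0.0
90 [ 2.3 -0.3  1.1]
75 [32.5 -0.4  3.4]
60 [61.1 -0.5 13.5]
45 [86.1 -0.6 30.6]
30 [105.9  -0.6  53.6]
15 [119.   -0.7  80.9]
4 [123.9  -0.7 102.7]
[ 0.58105438 -0.01313982  0.20012257] [-0.22968109  0.85627118 -0.22151884]
```

```bash

python3 -m pendant '11 -0.2 1.5 0; 22 -0.3 2.5 0; 32.5 -0.4 3.5 0; 47 -0.5 8 0; 61 -0.5 13.5 0'
python3 - <<'E'
from h import *
arc([60,45,30,15,4],r=.116)
s=cam("side");crop(s,200,60,350,260,3,"pics/s9.png")
E
```

```text
time_s: 10.45
position: [0.5199, -0.0104, 0.1852]
ee_rot: [[-0.999, 0.053, 0.003], [0.053, 0.999, -0.0], [-0.003, -0.0, -1.0]]
contact_force: [2.3, 0.5, 0.0]
grip_width: -0.0
60 [-0.1 -0.  -1.3]
45 [24.9 -0.1 15.8]
30 [44.6 -0.1 38.9]
15 [57.8 -0.2 66.2]
4 [62.6 -0.2 87.9]
[ 0.51991365 -0.01040719  0.18518284] [2.30852824 0.45843264 0.04799629]
```

View pics/s9.png

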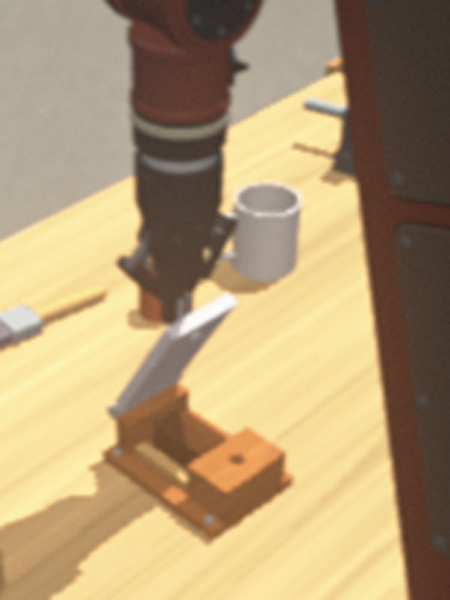

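```bash

python3 -m pendant '13 0 7 0; 25 0 16 0; 36 0 27 0; 45 0 39 0; 52 0 52 0'
python3 -m pendant '3 0 7 0; 6 0 14 0; 8 0 22 0; 9 0 29 0; 9 0 29 0'
python3 - <<'E'
from h import *
arc([15,4],r=.116)
s=cam("side");crop(s,200,60,350,260,3,"pics/s10.png")
E
```

```text
time_s: 10.92
position: [0.4676, -0.0076, 0.1327]
ee_rot: [[-0.999, 0.053, 0.001], [0.053, 0.999, -0.0], [-0.001, -0.0, -1.0]]
contact_force: [0.0, -0.5, 1.8]
grip_width: -0.0
time_s: 11.33
position: [0.4577, -0.007, 0.1022]
ee_rot: [[-0.999, 0.053, -0.002], [0.053, 0.999, 0.0], [0.002, 0.0, -1.0]]
contact_force: [0.6, 0.1, -0.6]
grip_width: 0.002
15 [ -4.7  -0.3 -16.6]
4 [ 0.  -0.3  5.1]
[ 0.45769839 -0.00697347  0.102184  ] [ 0.58603586  0.14214801 -0.62391053]
```

View pics/s10.png

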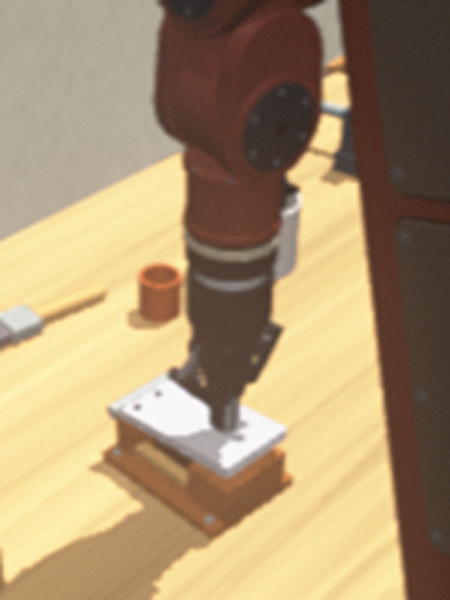

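Nearly flat; tip next to the lid hole (crop ~(238,437)). Press down in small steps, watching force.

```bash

python3 -m pendant '0 0 2 0; 0 0 4 0; 0 0 4 0'
python3 -m pendant '0 0 1 0; 0 0 2 0; 0 0 2 0'
```

```text
time_s: 11.63
position: [0.4585, -0.0071, 0.0993]
ee_rot: [[-0.999, 0.053, 0.0], [0.053, 0.999, -0.0], [-0.0, -0.0, -1.0]]
contact_force: [-1.0, -0.5, -0.5]
grip_width: -0.003
time_s: 11.88
position: [0.4583, -0.007, 0.0973]
ee_rot: [[-0.999, 0.053, 0.0], [0.053, 0.999, 0.0], [-0.0, 0.0, -1.0]]
contact_force: [-0.2, -0.2, -0.6]
grip_width: -0.0
```

```bash

python3 -m pendant '0 0 1 0; 0 0 2 0; 0 0 2 0'
python3 -m pendant '0 0 1 0; 0 0 2 0; 0 0 2 0'
```

```text
time_s: 12.13
position: [0.4582, -0.007, 0.0953]
ee_rot: [[-0.999, 0.053, 0.0], [0.053, 0.999, -0.0], [-0.0, -0.0, -1.0]]
contact_force: [-1.7, -0.3, 4.9]
grip_width: 0.001
time_s: 12.38
position: [0.458, -0.007, 0.0932]
ee_rot: [[-0.999, 0.053, -0.0], [0.053, 0.999, -0.0], [0.0, -0.0, -1.0]]
contact_force: [-1.5, -0.7, 5.2]
grip_width: -0.003
```

```bash

python3 -m pendant '0 0 -20 0; 0 0 -60 0; 0 0 -100 0; 0 0 -130 0; 0 0 -130 0' 0.2 | head -2
python3 - <<'E'
from h import *
go(.530,.258,.20,177)
E
```

```text
time_s: 12.8
position: [0.4614, -0.0075, 0.2288]
shift mm [-54.2 268.8  29. ] turn -0.0 yaw now 177.0 t 12.8
```

```bash

python3 -m pendant '-7 37 0 0; -14 75 0 0; -22 112 0 0; -30 150 0 0; -37 187 0 0' | head -2
python3 -m pendant '-7 37 0 0; -17 82 0 0; -17 82 0 0; -17 82 0 0' | head -2
python3 - <<'E'
from h import *
go(.530,.258,.20,177)
s=cam("side");crop(s,130,120,340,300,3.5,"pics/s11.png")
c=cam("top");crop(c,80,130,310,260,3.4,"pics/t11.png",.4)
E
```

```text
time_s: 13.22
position: [0.5054, 0.1797, 0.2229]
time_s: 13.55
position: [0.5264, 0.2609, 0.2222]
shift mm [-3.8 -2.7 22.2] turn 0.2 yaw now 177.2 t 13.55
```

View pics/s11.png

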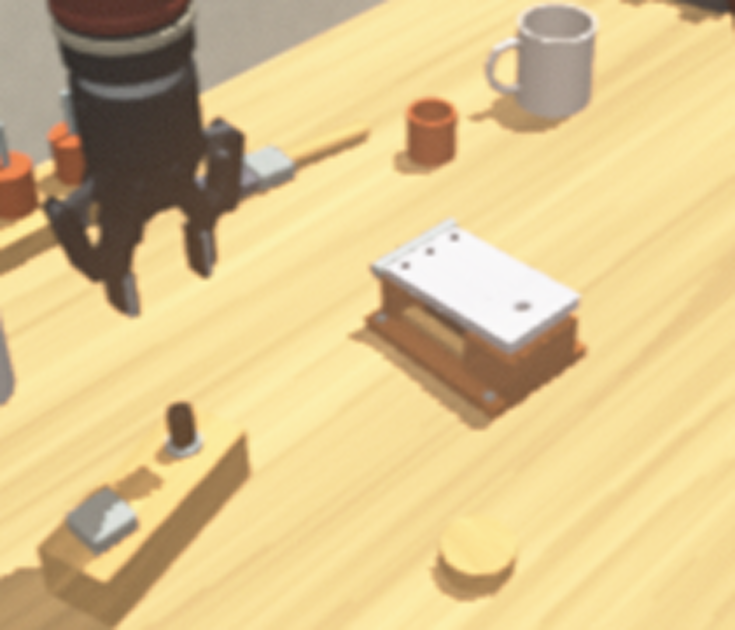

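View pics/t11.png

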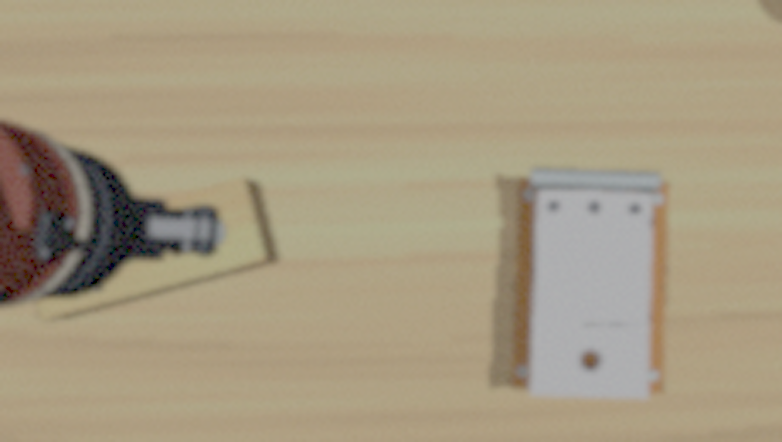

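```bash

python3 - <<'E'
from h import *
c=cam("top");s=cam("side")
T=lambda u,v,x0=80,y0=130,k=3.4:((u+.5)/k-.5+x0,(v+.5)/k-.5+y0)
v=c["img"].max(2).astype(float)
x0,y0=249,230
# dark blob centroid near hole
q=np.array(T(591,360));w=v[int(q[1])-5:int(q[1])+6,int(q[0])-5:int(q[0])+6];W=np.clip(np.percentile(w,75)-25-w,0,None)
yy,xx=np.mgrid[int(q[1])-5:int(q[1])+6,int(q[0])-5:int(q[0])+6];ct=((W*xx).sum()/W.sum(),(W*yy).sum()/W.sum())
print(w.astype(int));print(q,ct,onz(c,ct,.073),onz(c,q,.073))
S=lambda u,v:((u+.5)/3.5-.5+130,(v+.5)/3.5-.5+120)
print(onz(s,S(523,306),.073),tri(c,ct,s,S(523,306)))
go(.530,.258,.12,177)
E
```

```text
[[100 102 102 102 102 100 100 101 101 101 101]
 [102 102 100 100  99  99  99 101 102 102 101]
 [102 102  99  93  86  83  85  93  98  99 101]
 [ 99  99  92  78  66  63  67  75  85  97 101]
 [101  97  81  66  50  49  49  59  73  89  99]
 [100  94  76  56  45  44  42  46  62  84  99]
 [100  94  76  53  40  39  39  43  63  88  99]
 [102  97  81  60  42  36  41  54  73  92 100]
 [102 101  93  75  61  55  57  71  86  96 100]
 [102 101  99  93  86  82  81  89  96 100 102]
 [100 102 101 100  99  97  99 100 102 101 102]]
[253.47058824 235.52941176] (np.float64(253.2571860816944), np.float64(235.70650529500756)) [ 0.4373697  -0.00628561  0.073     ] [ 0.43776795 -0.00678785  0.073     ]
[ 0.43506341 -0.00160352  0.073     ] (array([ 0.43764374, -0.00591658,  0.06870966]), np.float64(0.0013650770041715575))
shift mm [ -3.9   0.8 103.1] turn -0.1 yaw now 176.9 t 13.75
```

```bash

python3 -m pendant '-2 0.5 35 0; -4 0.8 70 0; -4 0.8 90 0; -4 0.8 90 0'
python3 - <<'E'
from h import *
go(.530,.258,.084,177)
s=cam("side");crop(s,130,160,260,300,5,"pics/s12.png")
c=cam("top");crop(c,80,150,200,250,5,"pics/t12.png",.4)
E
```

```text
time_s: 14.08
position: [0.5277, 0.2569, 0.1293]
ee_rot: [[-0.998, 0.055, -0.007], [0.055, 0.998, -0.002], [0.007, -0.003, -1.0]]
contact_force: [-0.5, -0.5, 0.0]
grip_width: 0.602
shift mm [-2.5  1.3 45.3] turn -0.1 yaw now 176.9 t 14.0833
```

View pics/s12.png

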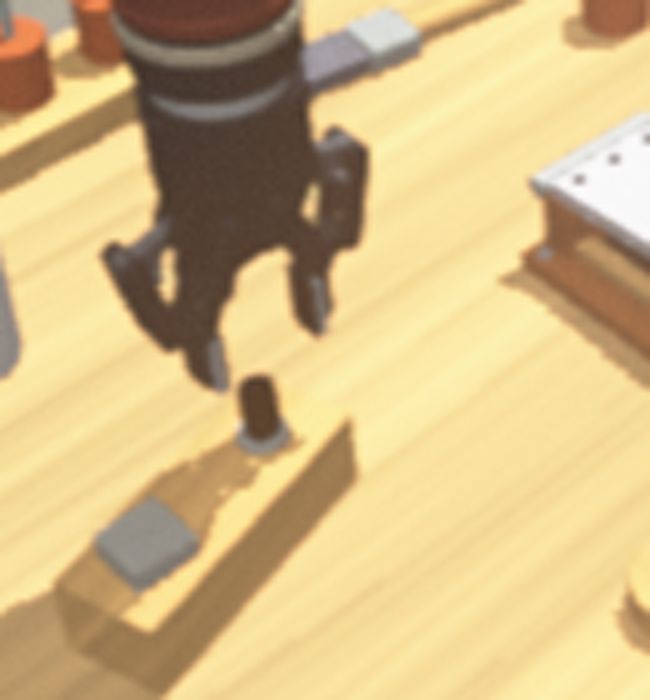

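View pics/t12.png

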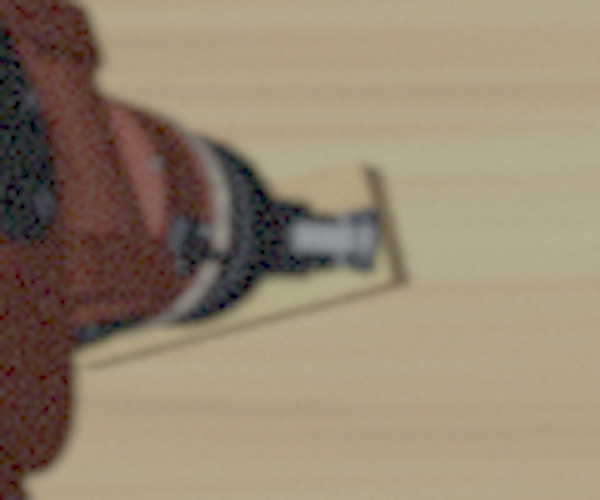

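```bash

python3 -m pendant '-2 1 12 0; -2.2 1.3 25 0; -2.2 1.3 36 0; -2.2 1.3 44 0; -2.2 1.3 44 0'
python3 - <<'E'
from h import *
go(.530,.258,.084,177)
s=cam("side");crop(s,130,160,260,300,5,"pics/s13.png")
E
```

```text
time_s: 14.6
position: [0.532, 0.2602, 0.0881]
ee_rot: [[-0.999, 0.053, -0.002], [0.053, 0.999, -0.001], [0.002, -0.001, -1.0]]
contact_force: [-1.1, 0.3, -0.2]
grip_width: 0.597
shift mm [ 1.9 -2.3  4.1] turn -0.0 yaw now 177.0 t 14.6
```

View pics/s13.png

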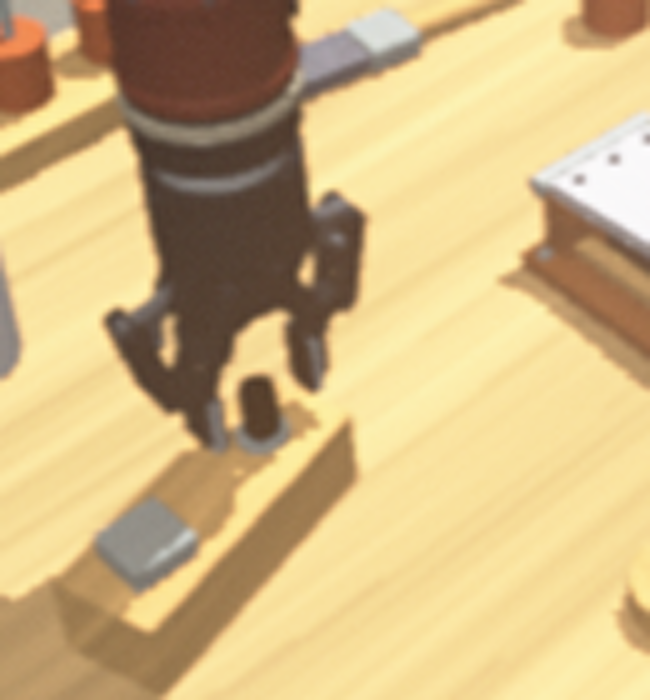

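```bash

python3 -m pendant '1.5 -1.5 2 0; 1.5 -1.5 3.5 0; 1.5 -1.5 3.5 0'
python3 -m pendant '0 0 0 0; 0 0 0 0; 0 0 0 0; 0 0 0 0; 0 0 0 0' -1
python3 -m pendant '0 0 0 0; 0 0 0 0; 0 0 0 0'
python3 - <<'E'
from h import *
go(.530,.258,.084,177)
s=cam("side");crop(s,130,160,260,300,5,"pics/s14.png")
E
```

```text
time_s: 14.9
position: [0.5312, 0.2591, 0.086]
ee_rot: [[-0.999, 0.053, 0.0], [0.053, 0.999, 0.0], [-0.0, 0.0, -1.0]]
contact_force: [-0.5, -0.1, 0.1]
grip_width: 0.602
time_s: 15.32
position: [0.5313, 0.2592, 0.0863]
ee_rot: [[-0.999, 0.053, 0.001], [0.053, 0.999, 0.0], [-0.001, 0.0, -1.0]]
contact_force: [-0.9, -0.4, 5.3]
grip_width: 0.208
time_s: 15.57
position: [0.5313, 0.2592, 0.0863]
ee_rot: [[-0.999, 0.053, 0.001], [0.053, 0.999, 0.0], [-0.001, 0.0, -1.0]]
contact_force: [0.0, -0.4, 6.0]
grip_width: 0.209
shift mm [ 1.3 -1.2  2.3] turn -0.0 yaw now 177.0 t 15.5667
```

View pics/s14.png

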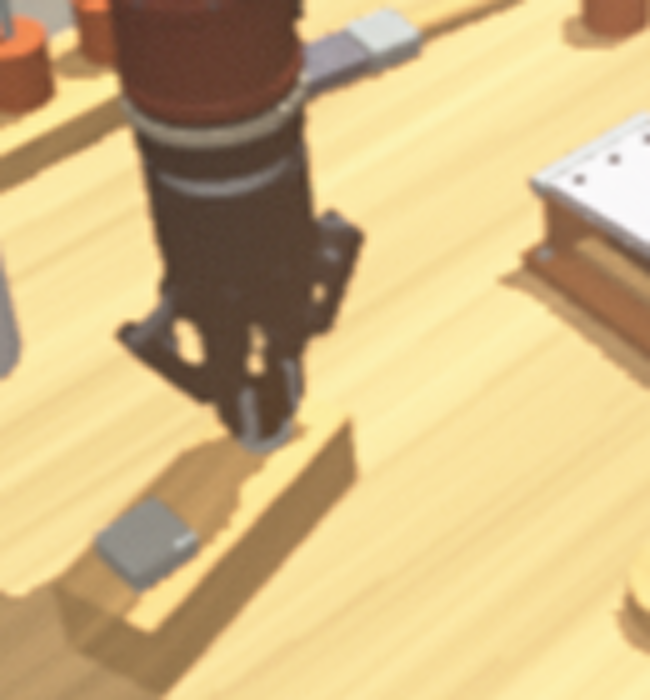

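```bash

python3 -m pendant '0 0 -15 0; 0 0 -45 0; 0 0 -80 0; 0 0 -110 0; 0 0 -110 0'
python3 - <<'E'
from h import *
go(.4374,-.0063,.19,177)
s=cam("side");crop(s,130,120,260,260,5,"pics/s15.png")
c=cam("top");crop(c,80,150,200,250,5,"pics/t15.png",.4)
E
```

```text
time_s: 16.03
position: [0.5339, 0.2601, 0.2018]
ee_rot: [[-0.999, 0.053, 0.008], [0.053, 0.999, 0.003], [-0.008, 0.003, -1.0]]
contact_force: [1.1, -0.7, -0.3]
grip_width: 0.213
shift mm [  82.4 -271.1   10.2] turn -0.0 yaw now 177.0 t 16.0333
```

View pics/s15.png

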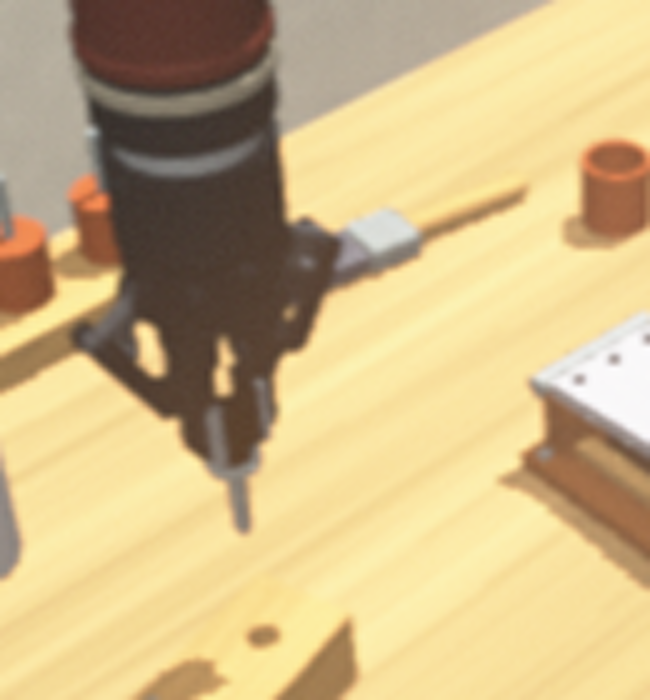

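```bash

python3 -m pendant '11 -37 2 0; 22 -75 4 0; 33 -112 6 0; 44 -149 8 0; 55 -186 8 0' | head -2
python3 -m pendant '11 -37 2 0; 20 -65 4 0; 27.4 -82 6 0; 27.4 -85 8 0; 27.4 -85 8 0' | head -2
python3 - <<'E'
from h import *
go(.4374,-.0063,.19,177)
E
```

```text
time_s: 16.55
position: [0.4641, 0.0749, 0.1858]
time_s: 16.97
position: [0.4333, -0.0079, 0.1784]
shift mm [ -4.    1.8 -11.6] turn -0.2 yaw now 176.8 t 16.9667
```

```bash

python3 -m pendant '-3 1.5 0 0; -3 1.5 0 0; -3 1.5 0 0' | head -2
python3 - <<'E'
from h import *
go(.4374,-.0063,.178,177)
st=state();p=np.array(st["position"]);R=np.array(st["ee_rot"])
s=cam("side");o=np.array([220,120]);k=5
g=cv2.resize(s["img"][120:240,220:340],None,fx=k,fy=k,interpolation=cv2.INTER_CUBIC)
crop(s,220,120,340,240,5,"pics/s16.png")
for q in [p+R@[0,0,.0813],p+R@[0,0,.0363],(.4374,-.0063,.073)]:
    u=(proj(s,q)-o+.5)*k-.5; print(u.round(1)); 
c=cam("top");crop(c,190,170,310,260,5,"pics/t16.png",.4)
E
```

```text
time_s: 17.22
position: [0.438, -0.0049, 0.1796]
shift mm [ 0.5 -1.4  1.6] turn 0.1 yaw now 177.1 t 17.2167
[299.2 397. ]
[302.6 332. ]
[299.7 431.3]
```

View pics/s16.png

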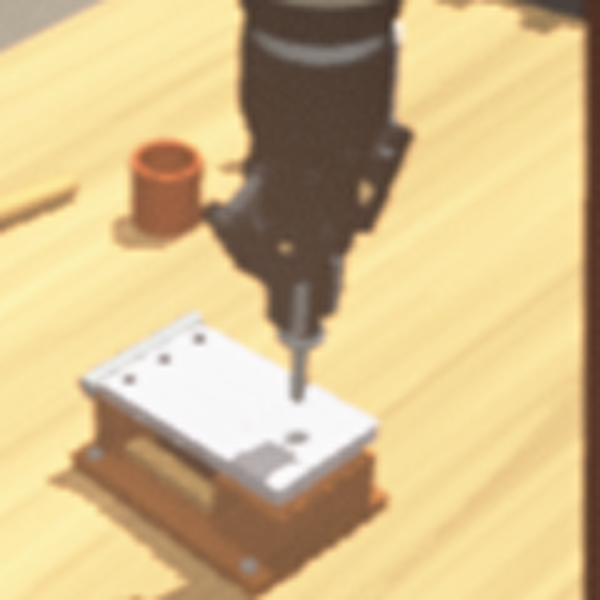

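View pics/t16.png

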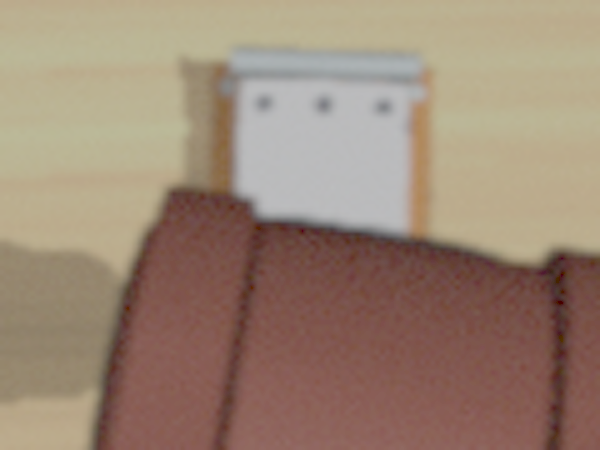

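```bash

python3 -m pendant '1.2 0 6 0; 1.2 0 12 0; 1.2 0 19 0; 1.2 0 19 0; 1.2 0 19 0'
python3 - <<'E'
from h import *
go(.4367,-.005,.158,177)
s=cam("side");crop(s,260,180,310,230,12,"pics/s17.png")
st=state();p=np.array(st["position"]);R=np.array(st["ee_rot"])
print([((proj(s,q)-[260,180]+.5)*12-.5).round(1) for q in [p+R@[0,0,.0813],(.4367,-.005,.073)]])
E
```

```text
time_s: 17.73
position: [0.4358, -0.0057, 0.1602]
ee_rot: [[-0.999, 0.053, -0.001], [0.053, 0.999, 0.0], [0.001, 0.0, -1.0]]
contact_force: [-0.0, -0.8, -0.3]
grip_width: 0.21
shift mm [-0.8  0.7  2.2] turn -0.0 yaw now 177.0 t 17.7333
[array([243.9, 298.9]), array([238.6, 320. ])]
```

View pics/s17.png

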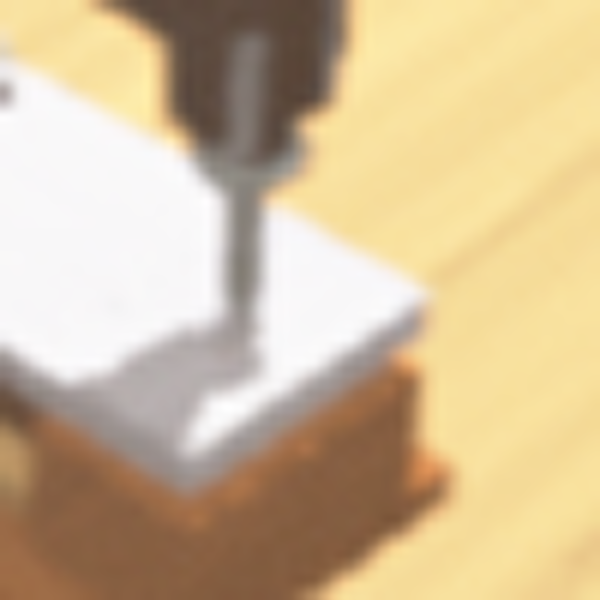

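```bash

python3 -m pendant '-1 1 1 0; -1 1 3 0; -1 1 5 0; -1 1 5 0'
python3 -m pendant '0 0 2 0; 0 0 4 0; 0 0 4 0'
python3 -c "
from h import *
go(.4369,-.0047,.14,177)"
```

```text
time_s: 18.12
position: [0.4373, -0.0048, 0.1555]
ee_rot: [[-0.999, 0.053, -0.0], [0.053, 0.999, 0.0], [0.0, 0.0, -1.0]]
contact_force: [-0.6, -0.0, -1.1]
grip_width: 0.212
time_s: 18.37
position: [0.4372, -0.0048, 0.1515]
ee_rot: [[-0.999, 0.053, -0.0], [0.053, 0.999, 0.0], [0.0, 0.0, -1.0]]
contact_force: [0.4, 0.3, -0.7]
grip_width: 0.211
shift mm [ 0.3  0.1 11.5] turn -0.0 yaw now 177.0 t 18.3667
```

```bash

python3 -m pendant '0 0 2 0; 0 0 4 0; 0 0 4 0'
python3 -m pendant '0 0 2 0; 0 0 4 0; 0 0 4 0'
python3 -m pendant '0 0 2 0; 0 0 4 0; 0 0 4 0'
python3 -m pendant '0 0 2 0; 0 0 4 0; 0 0 4 0'
```

```text
time_s: 18.62
position: [0.4372, -0.0048, 0.1474]
ee_rot: [[-0.999, 0.053, -0.001], [0.053, 0.999, 0.0], [0.001, 0.0, -1.0]]
contact_force: [0.3, -0.0, -1.0]
grip_width: 0.211
time_s: 18.87
position: [0.4372, -0.0048, 0.1434]
ee_rot: [[-0.999, 0.053, -0.0], [0.053, 0.999, 0.0], [0.0, 0.0, -1.0]]
contact_force: [-1.0, -0.3, -1.2]
grip_width: 0.215
time_s: 19.12
position: [0.4372, -0.0048, 0.1394]
ee_rot: [[-0.999, 0.053, -0.0], [0.053, 0.999, 0.0], [0.0, 0.0, -1.0]]
contact_force: [-0.2, 0.1, -0.6]
grip_width: 0.209
time_s: 19.37
position: [0.4372, -0.0048, 0.1354]
ee_rot: [[-0.999, 0.053, -0.0], [0.053, 0.999, 0.0], [0.0, 0.0, -1.0]]
contact_force: [-0.7, -0.1, -0.4]
grip_width: 0.218
```

```bash

python3 -m pendant '0 0 1.5 0; 0 0 3 0; 0 0 3 0'|sed -n '1,2p;4p'
python3 -m pendant '0 0 1.5 0; 0 0 3 0; 0 0 3 0'|sed -n '1,2p;4p'
python3 -m pendant '0 0 1.5 0; 0 0 3 0; 0 0 3 0'|sed -n '1,2p;4p'
python3 - <<'E'
from h import *
s=cam("side");crop(s,240,150,320,230,8,"pics/s18.png")
E
```

```text
time_s: 19.62
position: [0.4373, -0.0048, 0.1326]
contact_force: [-0.7, 0.5, -0.7]
time_s: 19.87
position: [0.4373, -0.0048, 0.1295]
contact_force: [-0.6, -1.0, -0.5]
time_s: 20.12
position: [0.4372, -0.0048, 0.1265]
contact_force: [-0.4, 0.6, -1.4]
```

View pics/s18.png

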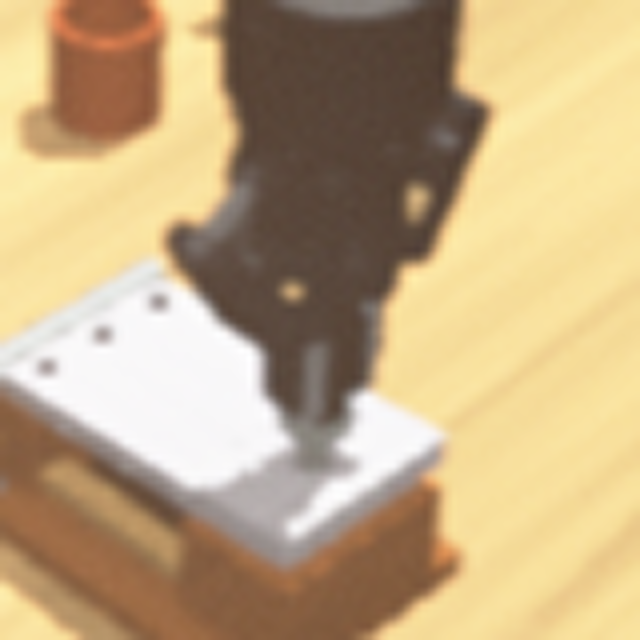

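Pin is well inside both holes (tip ~45 mm, below the 52 mm mouth; flange just above the lid, crop (318,455)), no side force. Continue.

```bash

for i in 1; do :; done
python3 -m pendant '0 0 2 0; 0 0 5 0; 0 0 8 0; 0 0 8 0'|sed -n '1,2p;4p'
python3 -m pendant '0 0 2 0; 0 0 4 0; 0 0 6 0; 0 0 6 0'|sed -n '1,2p;4p'
python3 -m pendant '0 0 1 0; 0 0 2 0; 0 0 2 0'|sed -n '1,2p;4p'
python3 -m pendant '0 0 1 0; 0 0 2 0; 0 0 2 0'|sed -n '1,2p;4p'
```

```text
time_s: 20.5
position: [0.437, -0.0048, 0.1182]
contact_force: [0.2, -0.2, -0.8]
time_s: 20.83
position: [0.4372, -0.0048, 0.1124]
contact_force: [-0.6, 0.3, 0.6]
time_s: 21.08
position: [0.4373, -0.0048, 0.1107]
contact_force: [-0.2, -0.2, -1.7]
time_s: 21.33
position: [0.4375, -0.0049, 0.1088]
contact_force: [-0.7, -0.6, 2.6]
```

```bash

python3 -m pendant '0 0 1 0; 0 0 2 0; 0 0 3 0; 0 0 3 0'|sed -n '1,2p;4p'
python3 -m pendant '0 0 1 0; 0 0 2 0; 0 0 3 0; 0 0 3 0'|sed -n '1,2p;4p'
python3 -m pendant '0 0 1 0; 0 0 1.5 0; 0 0 1.5 0'|sed -n '1,2p;4p'
```

```text
time_s: 21.67
position: [0.4373, -0.0048, 0.1057]
contact_force: [-2.2, 0.3, 3.4]
time_s: 22.0
position: [0.4371, -0.0048, 0.1026]
contact_force: [-2.4, 0.2, 3.3]
time_s: 22.25
position: [0.437, -0.0048, 0.1011]
contact_force: [-3.9, -0.0, 5.4]
```

```bash

python3 -m pendant '0 0 0.5 0; 0 0 1 0; 0 0 1 0'|sed -n '1,2p;4p'
python3 -m pendant '0 0 0.3 0; 0 0 0.6 0; 0 0 0.6 0'|sed -n '1,2p;4p'
```

```text
time_s: 22.5
position: [0.437, -0.0048, 0.1002]
contact_force: [-3.7, -0.2, 6.2]
time_s: 22.75
position: [0.437, -0.0048, 0.0996]
contact_force: [-4.2, 0.1, 6.4]
```

```bash

python3 -m pendant '0 0 0.3 0; 0 0 0.6 0; 0 0 0.6 0'|sed -n '1,2p;4p'
python3 -m pendant '0 0 0.3 0; 0 0 0.6 0; 0 0 0.6 0'|sed -n '1,2p;4p'
```

```text
time_s: 23.0
position: [0.4369, -0.0048, 0.099]
contact_force: [-4.5, 0.6, 6.2]
time_s: 23.25
position: [0.4369, -0.0048, 0.0985]
contact_force: [-4.6, 0.4, 7.3]
```

```bash

python3 -m pendant '0.5 0 0.5 0; 0.5 0 0.6 0; 0.5 0 0.6 0'|sed -n '1,2p;4p'
python3 - <<'E'
from h import *
s=cam("side");crop(s,240,150,320,230,8,"pics/s19.png")
E
```

```text
time_s: 23.5
position: [0.4368, -0.0048, 0.0981]
contact_force: [-5.0, -0.2, 8.6]
```

View pics/s19.png

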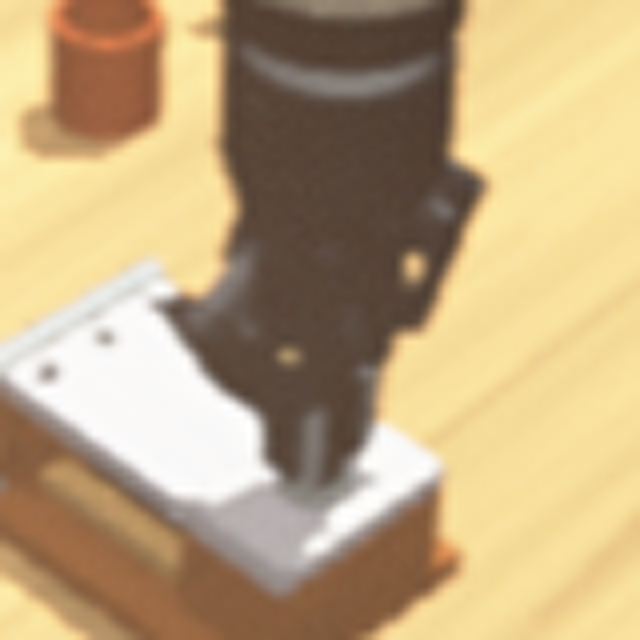

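```bash

python3 -m pendant '0 0 0.3 0; 0 0 0.6 0; 0 0 0.6 0'|sed -n '1,2p;4p'
python3 -m pendant '0 0 0.2 0; 0 0 0.4 0; 0 0 0.4 0'|sed -n '1,2p;4p'
```

```text
time_s: 23.8
position: [0.4368, -0.0048, 0.0976]
contact_force: [-5.0, -0.1, 9.3]
time_s: 24.05
position: [0.4368, -0.0048, 0.0973]
contact_force: [-6.0, 0.6, 12.2]
```

```bash

python3 -m pendant '0 0 0.2 0; 0 0 0.4 0; 0 0 0.4 0'|sed -n '1,2p;4p'
python3 -m pendant '0 0 0 0; 0 0 0 0'|sed -n '1,2p;4p'
python3 - <<'E'
from h import *
s=cam("side");o=np.array([240,170]);k=10
g=cv2.resize(s["img"][170:230,240:310],None,fx=k,fy=k,interpolation=cv2.INTER_CUBIC)
cv2.imwrite("pics/s20.png",g)
J=np.array([.4369+.0629,-.0055-.0031,0]);R=rz(-2.85)
for z in (.012,.052,.064):
  for y in(.04,-.04):
    print(z,y,((proj(s,J+R@[-.088,y,z])-o+.5)*k-.5).round(0))
E
```

```text
time_s: 24.3
position: [0.4368, -0.0048, 0.0969]
contact_force: [-6.4, 1.3, 14.3]
time_s: 24.47
position: [0.4368, -0.0048, 0.097]
contact_force: [-6.1, 0.5, 13.0]
0.012 0.04 [356. 641.]
0.012 -0.04 [550. 504.]
0.052 0.04 [361. 536.]
0.052 -0.04 [559. 400.]
0.064 0.04 [363. 503.]
0.064 -0.04 [562. 368.]
```

View pics/s20.png

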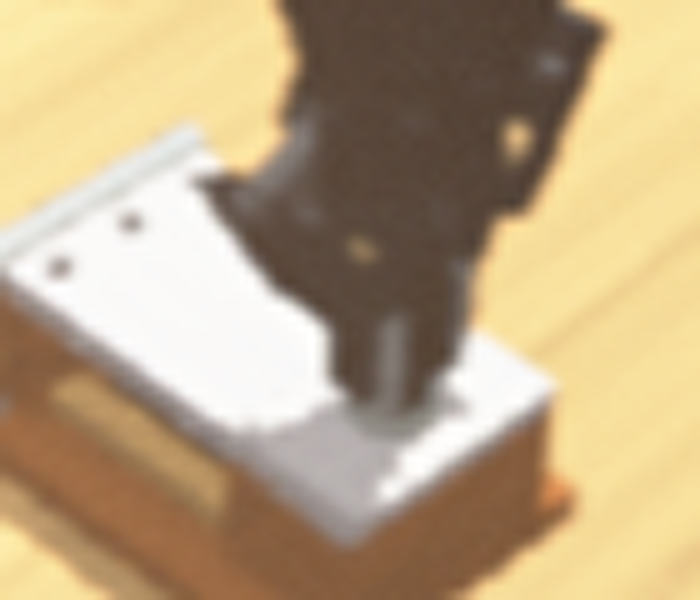

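```bash

python3 -m pendant '0 0 0.3 0; 0 0 0.6 0; 0 0 0.6 0; 0 0 0.6 0; 0 0 0.6 0'|sed -n '1,2p;4p;5p'
python3 -m pendant '0 0 0 0; 0 0 0 0; 0 0 0 0; 0 0 0 0; 0 0 0 0'|sed -n '1,2p;4p'
python3 -m pendant '0 0 0 0; 0 0 0 0; 0 0 0 0; 0 0 0 0; 0 0 0 0'|sed -n '1,2p;4p'
python3 - <<'E'
from h import *
s=cam("side");cv2.imwrite("pics/s21.png",cv2.resize(s["img"],(768,576)))
crop(s,240,170,310,230,10,"pics/s22.png")
E
```

```text
time_s: 24.93
position: [0.4368, -0.0048, 0.0965]
contact_force: [-7.0, -0.2, 16.2]
grip_width: 0.212
time_s: 25.35
position: [0.4368, -0.0048, 0.0964]
contact_force: [-6.6, -0.2, 15.4]
time_s: 25.77
position: [0.4367, -0.0048, 0.0964]
contact_force: [-8.0, 0.2, 15.0]
```

View pics/s21.png

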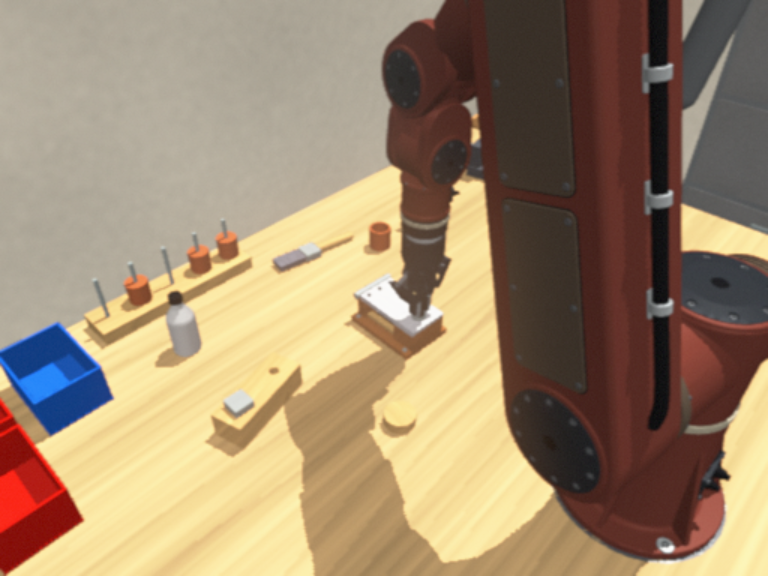

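View pics/s22.png

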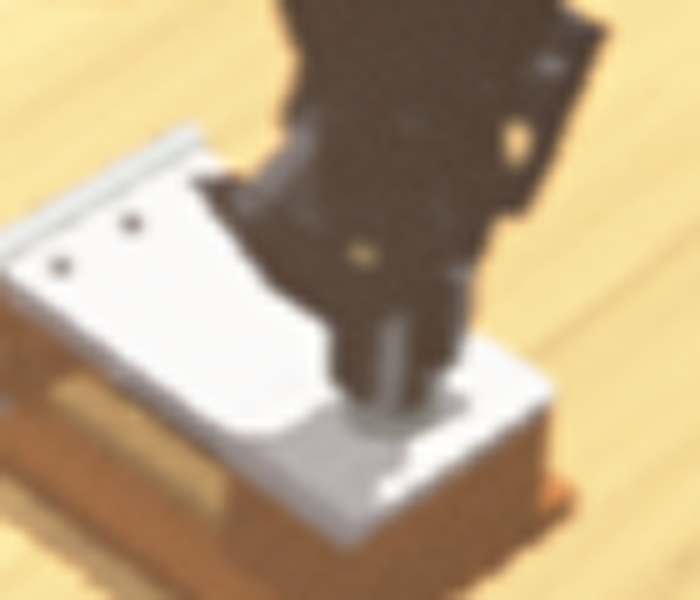

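```bash
python3 -c "
from cell import *
print(state()['contact_force'],state()['time_s']); print(job_done())"
```

```text
[-7.21215283 -1.06731916 15.12966726] 25.8167
the job is handed in; nothing more can be done
None
```

I handed the job in at 25.8 s with the blank in the nest, the jig closed over it, and the gripper still pressing the pin down. No verdict was reported.

- **Blank:** I laid it in the nest and let go. A picture taken before folding showed it flat and below the block tops. While seating it I pressed for a moment with about 39 N, close to the 40 N limit. That push went through the held blank, not the arm or gripper body.
- **Top half:** I folded it down until the hinge spring began to yield at about 5 N. When released, it stayed slightly ajar, as expected.
- **Pin:** It passed through both holes with no noticeable side force, and its flange met the top half at the height I expected.

**Last checks:**
- The downward push held at about 15 N, against the roughly 7 N needed to shut the jig.
- In the side picture the top half sits on the front block with no visible gap, to within about 1 mm.
- In the last side picture the rack, plug and the other bench items in view had not moved. The arm hid part of the bench, and the top view was blocked.

**Two readings did not fully agree:**
- The tool ended about 4 mm lower than calculated, so the pin probably slid a little in the jaws. The push had eased from 16.2 to about 15 N by the end.
- A sideways force of about 7 N built up with the press. A similar one appeared when I pressed the blank, so I took it as an effect of pressing rather than a jammed pin, but I did not confirm that.

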